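Reset the bottle lane for the larger bottle

ROBOT

A 6-joint arm with a two-finger parallel gripper is mounted at the origin on the work surface. World frame = base frame: x ahead of the robot, y to its left, z up, the work surface at z = 0. Lengths are in mm, angles in rad, forces in N, time in s.
With the tool pointing down it reaches from about 325 to 900 mm from the base axis. Payload 6.1 kg.
Tool frame: the origin (TCP) lies on the centre line of the jaws, within the pads' length; the fingertips stand 25 mm ahead of it and the grasp point (between the pads) lies 6 mm ahead of it (robot.tips_ahead is the distance from the TCP to the fingertips, in mm); z points along the fingers, y is the direction in which the jaws open and shut (so a half turn about z gives the same grasp; the last joint's range is limited). The gripper opens to 85 mm and grips with 20 to 120 N. Pads are 22 mm wide; open, the fingers measure 114 mm over their backs; the gripper's body (76 mm by 85 mm) begins 54 mm behind the grasp point. The pads swing forward as they close: fully open they stand 13 mm farther back than shut.
Start: joints at [0.996, 0.22, 1.526, -0, 1.395, -0.126], TCP at [271.175, 563.098, 256.3] pointing down, gripper open.
Joint ranges: [-2.98, 2.98], [-0.91, 2.08], [0.09, 2.57], [-1.24, 4.39], [0.2, 2.65], [-2.68, 2.68]. Speed limits (rad/s): [2.57, 2.57, 3.01, 3.14, 3.14, 3.14].

INTERFACE

Orientations are given as [roll, pitch, yaw] about the fixed x, y, z axes, in that order (R = Rz(yaw) Ry(pitch) Rx(roll)).
In Python, from station import robot gives the robot as it stands.
- The arm moves only by the tool drive_tool, never from a script. Its argument "deltas" is a list of rows, each a list of 3 entries, a list of its own where there are three numbers: the shift along the tool's x, y, z in cm, then the turn, a rotation vector about the tool's x, y, z in rad, then the finger opening in cm, from 0 to 8.54. A call has 1 to 20 rows; each row shifts and turns the pose as measured when the row begins, along the tool's axes as they then stand; what a row does not reach is not made up. A row lasts 1/12 s, in which the tool goes at most 41.7 mm and 7.16 degrees, less where a joint would pass 70% of its speed; a pose out of reach is approached as far as the arm can. A call with a gripper value outside its range is refused whole. The fingers move at their own pace and stop on an object; "grip_force" is the grip in N (left out, the last holds). Time passes only in rows, so rows that do not move let the fingers close. It gives the time, the measured TCP pose, the force and the opening at its end, in the units of the state.
- robot.get_obs(): the state, without advancing time (a new reading comes with each control period).
- robot.snapshot(name): name is "side" or "top" or "wrist"; returns (picture, depth): 420x560x3 uint8, blue, green, red; 420x560 float32, mm along the optical axis (not along the pixel's ray), 0 where there is no reading.
- robot.get_calibration(name): a dict with "fx", "fy", "cx", "cy" (pixels), "camera_from_world" (4x4, takes a point from world to camera coordinates). Camera axes: x right, y up, looking along -z (the intrinsics and any distortion apply to the point x, -y, -z); pixel columns grow to the right and rows downward; lengths in mm; the calibration is good to about 2 mm. A picture is of the moment at which its call begins: read the wrist's pose just before it. get_calibration takes no time and is no camera call; for the wrist camera it gives the pose at the moment of the call.
- robot.close_job(): hands the job in, once; it reports no verdict.
The state is a dict: "t": time; "joints": joint angles; "joint_velocities": joint speeds; "tau": joint torques, N m; "eef_pos": TCP position; "ee_rot": TCP orientation; "contact_force": force on the tool from outside, world axes, zero at the start; "moment": the same for the moment, N m; "opening": opening from 0.0 (shut) to 1.0 (fully open).
Only numpy, scipy, OpenCV 4.12 (cv2) and the standard library are available. Lean on these libraries where they do the work, as an engineer would, in place of code of your own. Each camera call takes 0.05 s, during which the arm holds its last target. There are 200 camera calls.

TASK

The bench conveyor's lane is set for the small bottles. Pinch the far guide's spring button in flush, slide the guide back by one hole until the button pops out again, then stand the large empty bottle upright on the belt between the two guides, up against the end stop. Set the glass down gently, knock nothing over and leave the small bottles and the brush where they are.

Things in the scene. Friction and masses are not known exactly. Their poses are not given: they have to be found in the camera images.
- conveyor: Bench conveyor (not running), fixed on the steel worktop. Origin on the worktop under the middle of its grey slat belt; x across the lane, away from the robot; y along the lane, to the left; z up. Belt 114 mm wide, 340 mm long, its top at z = 60 mm, frames to x = +-67 mm. Two white guide strips along y, 22 mm high, centred at z = 105 mm; the near one is fixed, inner face at x = -37 mm.
- stop_face (a point): Middle of the end stop's lane-side face: a steel plate across the lane at the conveyor's -y end, face at y = -151 mm, from z = 71 to 121 mm.
- post_top (a point): Top of the fixed upright post behind the far guide (x 192 to 222 mm, y -20 to 20 mm, top z = 126 mm in the conveyor's frame). A fixed dark 19 mm square tube reaches from it towards the guide (along -x, at y = 0, z = 105 mm). Below the tube a bracket arm, its top at z = 34 mm.
- guide (a joint): Position of the far guide along the conveyor's +x (m): 0 = first hole (46 mm between the guides, as at the start), 0.028 = next hole (74 mm), 0.056 = third hole (102 mm). Play +-0.8 mm in a hole, sliding friction 2 N. While the button stands out through a hole the guide is locked.
- guide_face (a point): Middle of the far guide's lane-side face, z = 105 mm. The 12 mm thick strip is carried by an aluminium square sleeve on the fixed tube: 25 x 25 mm, wall 2.5 mm, 110 mm long in x, axis at y = 0, z = 105 mm of the conveyor, from x = 21 to 131 mm at joint 0. Three 13.5 mm holes, 28 mm apart, in its sides; the button stands in the hole nearest the post.
- button (a joint): How far the spring button is pressed (m): 0 = standing out 4 mm, 0.004 = flush with the sleeve's side, 0.0065 = under the sleeve's wall. 3.6 N starts it, 6 N holds it flush. Its rim is bevelled at 45 degrees: held flush by a flat finger pad it slips under the wall as the sleeve is drawn along (5 to 20 N), and pops out by itself in the next hole.
- button_face (a point): Centre of the button's outer face (button 12 mm across, face 6 mm). It faces the conveyor's -y, moves along +y when pressed, never along x: x = 113 mm, z = 105 mm, y = -16.5 mm when out. The sleeve's other side is at y = 12.5 mm. A gripper from above, closing along the conveyor's y with a pad over the button and the other on the sleeve's far side, presses it and holds the sleeve at once.
- bottle_place (a point): Point on the belt's top where the centre of the large bottle's foot belongs: x = 0, y = -118 mm in the conveyor's frame (the bottle then stands 2 mm clear of the stop, midway between the guides set at 74 mm).
- big_mid (a point): The large clear glass bottle, empty, open, standing on the worktop: 62 mm diameter, 165 mm tall, about 0.25 kg; the point is on its axis half-way up (82.5 mm above its foot). Body straight to 92 mm above the foot, shoulder to 127 mm, then a straight neck 28 mm in diameter, a 31 mm lip from 157 mm up. Grasp it by the neck, about 145 mm above its foot.
- small1_mid (a point): A small clear glass bottle of the last batch, 42 mm diameter, 130 mm tall, standing on the worktop (point on its axis half-way up): leave it alone.
- small2_mid (a point): Another small glass bottle, the same as the first: leave it alone.
- brush: Bottle brush lying on the worktop, 270 mm long along its x (black handle to -x), bristle head 36 mm in diameter; origin under its middle: leave it alone.
Not all that is in view belongs to the job. What is shaped like the part that bears big_mid but red is not meant.

How it is judged:
By the outcome, as a careful person would: the job done as asked, in the order asked, and still so for the second after the job is handed in, with the robot touching nothing.
It also fails if it takes over 58 s, if anything falls off the work surface, if the arm or the gripper's body presses on something with over 40 N, if the wrist force passes 120 N, or if a joint passes its speed limit or range.

## Working session

There is one attempt and no reset: what is moved stays moved. The work goes in short steps, Python scripts to look and compute and a tool call to move; the robot and the scene stay as the last step left them, time stands still between calls to the robot, and variables do not carry over. Pictures are saved under pics/ and viewed, about 8 in all and at most 12, crops included, and the job is handed in when it is done.

Besides the shell and the picture viewer there is one more tool, called as a command line: name --argument value ..., lists and objects as JSON in quotes. drive_tool: Moves the arm, as the interface text tells. Its arguments: {"type":"object","properties":{"deltas":{"type":"array"},"grip_force":{"type":"number"}},"required":["deltas"]}

```bash
mkdir -p pics; ls
cat > h.py <<'E'
import numpy as np, cv2
from station import robot
def save(n,f):
    p,d=robot.snapshot(n); cv2.imwrite('pics/'+f+'.png',p); np.save('pics/'+f+'.npy',d); return p,d
def cal(n):
    c=robot.get_calibration(n); return c,np.linalg.inv(np.array(c['camera_from_world']))
def ray(c,u,v):
    M=np.linalg.inv(np.array(c['camera_from_world']))
    d=np.array([(u-c['cx'])/c['fx'],-(v-c['cy'])/c['fy'],-1.0])
    return M[:3,3],M[:3,:3]@d
def onz(c,u,v,z):
    o,d=ray(c,u,v); return o+d*(z-o[2])/d[2]
def pt(c,u,v,dep):
    o,d=ray(c,u,v); return o+d*dep
E
python3 - <<'E'
from h import *
import json
for n in('top','side','wrist'):
    c=robot.get_calibration(n); print(n,{k:(np.round(v,3).tolist()) for k,v in c.items()})
    save(n,n+'0')
print(robot.get_obs())
E
```

```text
pics
top {'fx': 430.281, 'fy': 430.281, 'cx': 281.818, 'cy': 206.9, 'camera_from_world': [[-0.021, -1.0, -0.006, -12.46], [0.99, -0.021, 0.143, -562.907], [-0.143, -0.003, 0.99, -1137.084], [0.0, 0.0, 0.0, 1.0]]}
side {'fx': 480.803, 'fy': 480.803, 'cx': 271.84, 'cy': 210.881, 'camera_from_world': [[0.791, -0.612, 0.018, -415.035], [0.357, 0.485, 0.798, -280.976], [-0.497, -0.625, 0.602, -1062.435], [0.0, 0.0, 0.0, 1.0]]}
wrist {'fx': 314.813, 'fy': 314.813, 'cx': 281.082, 'cy': 206.682, 'camera_from_world': [[0.434, 0.901, -0.002, -623.802], [-0.858, 0.413, -0.307, 39.695], [-0.276, 0.134, 0.952, -380.521], [0.0, 0.0, 0.0, 1.0]]}
{'t': 0.15, 'joints': array([ 9.95901606e-01,  2.21050166e-01,  1.52741051e+00, -2.68848385e-05,
        1.39470083e+00, -1.26085970e-01]), 'joint_velocities': array([-0.00037028, -0.00270929, -0.0015506 , -0.00102851,  0.00107047,
       -0.00112906]), 'tau': array([ 2.57596321e-04, -4.97483146e+01, -3.89904714e+01, -9.47531385e-05,
        7.17573290e-03, -1.85523891e-05]), 'eef_pos': array([270.93545237, 562.71500761, 255.41437757]), 'ee_rot': array([-3.14003293e+00, -1.71034111e-04,  2.69278850e+00]), 'contact_force': array([-0.18358296,  0.69958308,  0.59838435]), 'moment': array([-0.02335279,  0.01281283, -0.02702569]), 'opening': 1.000473877618255}
```

View pics/top0.png

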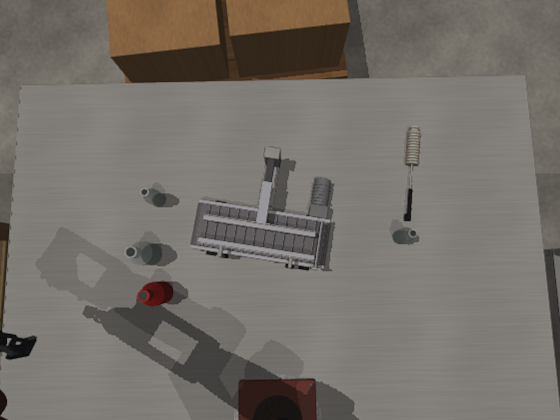

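View pics/side0.png

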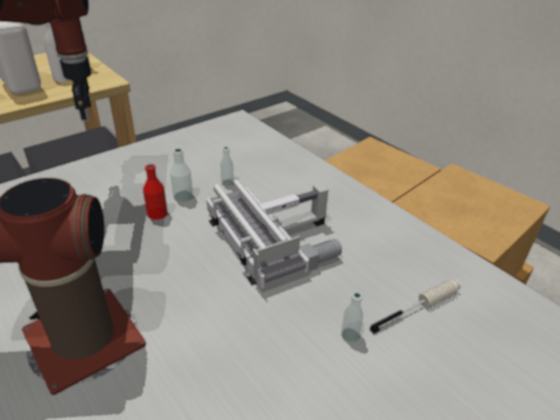

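Run:
```python
import cv2,numpy as np
p=cv2.imread('pics/top0.png'); s=cv2.imread('pics/side0.png')
a=cv2.resize(p[140:275,185:335],None,fx=4,fy=4,interpolation=cv2.INTER_CUBIC) #600x540
b=cv2.resize(p[175:310,120:170],None,fx=4,fy=4,interpolation=cv2.INTER_CUBIC)
o=np.hstack([a,b]);print(o.shape)
cv2.imwrite('pics/c1.png',np.clip(o*1.4,0,255).astype('uint8'))
```

```text
(540, 800, 3)
```

View pics/c1.png

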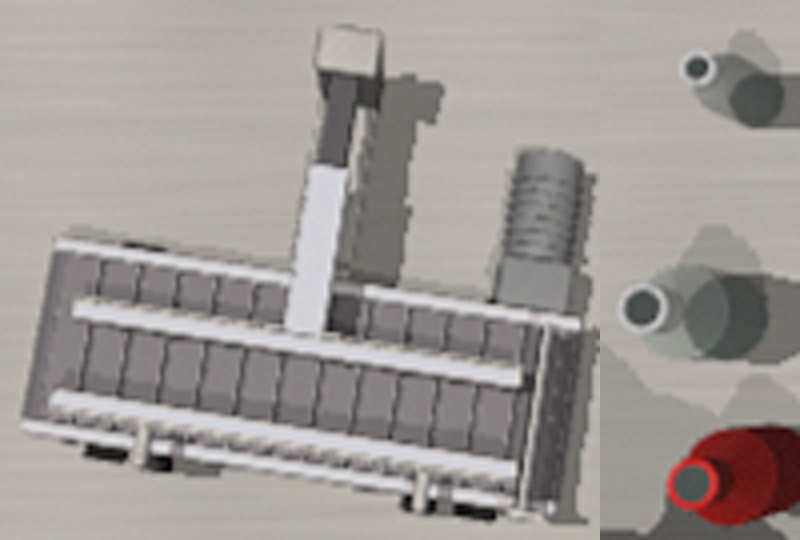

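Run:
```python
from h import *
from scipy.optimize import least_squares
c=robot.get_calibration('top')
P=lambda u,v,z: onz(c,185+(u+.5)/4-.5,140+(v+.5)/4-.5,z)[:2]
pts=[((21,12.5),(287,328),117.5),((21,-12.5),(325,332),117.5),((131,12.5),(310,165),117.5),((131,-12.5),(348,168),117.5),
((222,20),(322,27),126),((222,-20),(384,33),126),((192,-20),(378,78),126),((192,20),(317,70),126)]
L=np.array([q[0] for q in pts],float);W=np.array([P(*q[1],q[2]) for q in pts])
lines=[(9,(73,318+2),116),(9,(520,387),116)]
def tf(p,X): 
    s,k=np.sin(p[2]),np.cos(p[2]); return X@np.array([[k,s],[-s,k]])+p[:2]
def inv(p,w):
    s,k=np.sin(p[2]),np.cos(p[2]); return (np.asarray(w)-p[:2])@np.array([[k,-s],[s,k]])
def f(p):
    r=[(tf(p,L)-W).ravel()]
    r.append([inv(p,P(*q[1],q[2]))[0]-q[0] for q in lines]); return np.concatenate(r)
s=least_squares(f,[550,50,-.15]);p=s.x;print(p,np.round(s.fun,1))
for n,q in dict(stop_top=((548,330),121),stopb=((520,508),121),near1=((50,398),116),near2=((518,465),116)).items(): print(n,inv(p,P(*q[0],q[1])))
for n,u,v,z in(('big',645,307,165),('small',697,68,130),('red',693,482,165)):
    w=onz(c,120+(u-600+.5)/4-.5,175+(v+.5)/4-.5,z);print(n,w,inv(p,w[:2]))
print('button',tf(p,np.array([[113,0.]])),'place',tf(p,np.array([[0,-118.]])))
# depth cross-check
d=np.load('pics/top0.npy')
for u,v in((330,50),(320,250),(300,350)):
    x,y=185+u/4,140+v/4; print(u,v,pt(c,x,y,d[int(round(y)),int(round(x))]))
```

```text
[ 4.89713580e+02  3.32421087e+01 -1.71508849e-01] [-2.4  1.  -3.6  0.5  0.7 -1.6 -1.1 -1.8  2.5 -0.3  0.6  0.3  0.8  0.9
  1.5  1.1 -0.7 -0.3]
stop_top [  46.68710462 -152.03166767]
stopb [ -66.52363397 -150.08830578]
near1 [-42.80874498 153.46626448]
near2 [ -40.10147241 -145.44733846]
big [443.97715211 341.66113999 165.        ] [-97.70304651 296.0882207 ]
small [596.36760548 325.41188526 130.        ] [ 55.2248394  306.08573403]
red [339.73410485 310.02392918 165.        ] [-195.01717963  247.12409603]
button [[601.05568651  13.9564829 ]] place [[469.57460815 -83.02663952]]
330 50 [693.27279341   9.53804411 124.57353352]
320 250 [563.57104682  18.24222453 118.25631378]
300 350 [501.28752192  32.79736279 101.70238616]
```

drive_tool --deltas '[[[0,0,0],[0,0,-0.092],8.5],[[0,0,0],[0,0,-0.092],8.5],[[0,0,0],[0,0,-0.093],8.5],[[-2.5,-2.9,0],[0,0,0],8.5],[[-2.5,-2.9,0],[0,0,0],8.5],[[-2.5,-2.9,0],[0,0,0],8.5],[[-2.5,-2.9,0],[0,0,0],8.5],[[-2.5,-2.9,0],[0,0,0],8.5],[[-2.5,-2.9,0],[0,0,0],8.5],[[-2.5,-2.9,0],[0,0,0],8.5],[[-2.5,-2.9,0],[0,0,0],8.5],[[-2.5,-2.9,0],[0,0,0],8.5],[[-2.5,-2.9,0],[0,0,0],8.5],[[-2.5,-2.9,0],[0,0,0],8.5],[[-2.5,-2.9,0],[0,0,0],8.5],[[-2.5,-2.9,0],[0,0,0],8.5],[[-2.5,-2.9,0],[0,0,0],8.5],[[-2.5,-2.9,0],[0,0,0],8.5],[[-2.5,-2.9,0],[0,0,0],8.5],[[0,0,0],[0,0,0],8.5]]' --grip_force 30

```text
t: 1.82
eef_pos: [602.9, 17.9, 248.1]
ee_rot: [-3.134, -0.006, 2.993]
contact_force: [0.2, -0.1, -0.1]
opening: 0.998
```

```bash
cat >> h.py <<'E'
from scipy.spatial.transform import Rotation as Ro
def togo(xyz,yaw):
    o=robot.get_obs(); R=Ro.from_euler('xyz',o['ee_rot']); T=Ro.from_euler('xyz',[np.pi,0,yaw])
    print('pos',np.round(o['eef_pos'],1),'shift cm',np.round(R.inv().apply(np.array(xyz)-o['eef_pos'])/10,2),'turn',np.round((R.inv()*T).as_rotvec(),3))
E
python3 - <<'E'
from h import *
print({k:np.round(v,3).tolist() for k,v in robot.get_calibration('wrist').items()})
p,d=save('wrist','w1'); togo([601,14,250],2.970)
E
```

```text
{'fx': 314.813, 'fy': 314.813, 'cx': 281.082, 'cy': 206.682, 'camera_from_world': [[0.148, 0.989, -0.007, -104.989], [-0.943, 0.139, -0.301, 602.065], [-0.297, 0.051, 0.954, -195.319], [0.0, 0.0, 0.0, 1.0]]}
pos [601.5  20.3 247.9] shift cm [-0.04 -0.63 -0.21] turn [-0.006 -0.008  0.023]
```

View pics/w1.png

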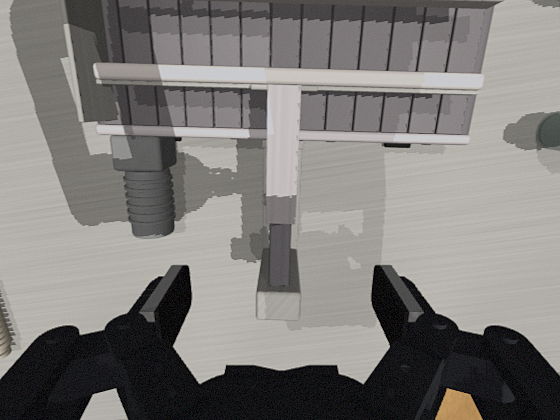

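Run:
```python
from h import *
c=robot.get_calibration('wrist')
p=cv2.imread('pics/w1.png')
# use calibration at the moment of picture = same (arm held)
cv2.imwrite('pics/w1c.png',np.clip(cv2.resize(p[150:330,220:340],None,fx=4.5,fy=3.3,interpolation=cv2.INTER_CUBIC)*1.5,0,255).astype('uint8'))
g=cv2.cvtColor(p,cv2.COLOR_BGR2GRAY).astype(int)
for r in(100,140,180,205): print(r,g[r,255:312].tolist())
print(g[180:235,280].tolist())
```

```text
100 [68, 69, 68, 67, 67, 68, 71, 67, 66, 71, 59, 86, 172, 208, 198, 195, 194, 192, 191, 191, 190, 193, 195, 198, 197, 195, 193, 190, 191, 192, 192, 193, 194, 194, 195, 194, 194, 196, 194, 195, 194, 195, 194, 194, 193, 172, 126, 117, 122, 119, 118, 122, 123, 116, 123, 126, 119]
140 [96, 98, 95, 93, 93, 95, 88, 102, 122, 121, 120, 141, 179, 200, 194, 195, 193, 192, 187, 189, 191, 196, 196, 195, 195, 192, 190, 190, 190, 190, 192, 190, 192, 193, 194, 195, 193, 192, 192, 193, 196, 188, 183, 175, 100, 75, 81, 90, 110, 126, 122, 122, 120, 125, 120, 122, 119]
180 [118, 116, 118, 114, 112, 118, 116, 112, 117, 124, 130, 163, 192, 193, 192, 193, 188, 187, 190, 190, 192, 192, 195, 194, 191, 190, 188, 189, 192, 190, 191, 189, 193, 192, 192, 188, 184, 191, 192, 195, 196, 182, 159, 167, 158, 144, 154, 153, 151, 156, 155, 158, 160, 158, 160, 160, 163]
205 [116, 120, 120, 116, 117, 119, 119, 109, 109, 113, 90, 103, 121, 124, 118, 117, 115, 114, 117, 119, 120, 121, 123, 122, 119, 121, 120, 118, 122, 119, 121, 119, 119, 117, 116, 114, 117, 121, 119, 116, 123, 152, 167, 157, 151, 165, 162, 160, 163, 162, 160, 160, 159, 160, 160, 161, 161]
[190, 190, 191, 190, 190, 190, 191, 188, 190, 191, 191, 189, 189, 191, 191, 195, 197, 133, 114, 118, 115, 120, 119, 117, 118, 121, 119, 120, 117, 120, 120, 119, 121, 120, 117, 119, 120, 117, 117, 121, 117, 122, 123, 111, 69, 82, 91, 88, 88, 88, 88, 89, 86, 85, 89]
```

View pics/w1c.png

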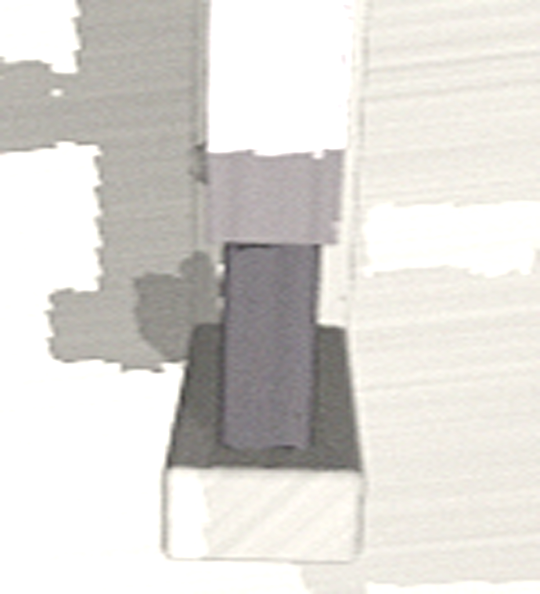

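Run:
```python
from h import *
c=robot.get_calibration('wrist')
A=[]
for r,l,rr in((100,266.2,300.4),(140,266.1,298.3),(180,265.6,296.5),(205,265.5,295.5)):
    a,b=onz(c,l,r,117.5),onz(c,rr,r,117.5); A.append((a+b)/2); print((a+b)[:2]/2,np.linalg.norm(a-b))
e=onz(c,280.5,223.3,117.5); A=np.array(A); 
yaw=np.polyfit(A[:,0],A[:,1],1)[0]; print('slope',yaw,'end',e)
ax=np.array([np.cos(np.arctan(yaw)),np.sin(np.arctan(yaw))])
print('button axis',e[:2]-ax*18)
print('button bump',onz(c,264.4,199.4,105))
# post top corners
for u,v in((220+170/4.5,150+470/3.3),(220+360/4.5,150+470/3.3),(220+165/4.5,150+558/3.3),(220+362/4.5,150+555/3.3)): print(onz(c,u-.4,v-.4,126))
```

```text
[518.83453501  33.40507181] 25.625830760964583
[547.84894711  28.27120033] 25.028481239127345
[579.10799501  22.69901859] 24.950038467153135
[599.92719986  19.12962503] 24.8252931378873
slope -0.17639034074200388 end [615.88456143  16.74129558 117.5       ]
button axis [598.15821398  19.86805204]
button bump [596.67262904   5.45708975 105.        ]
[673.20008765 -12.25220965 126.        ]
[678.53072401  24.30362432 126.        ]
[700.19033517 -17.92201391 126.        ]
[704.90208387  21.24170875 126.        ]
```

drive_tool --deltas '[[[0.1,-0.3,2.9],[-0.006,-0.008,0.023],8.5],[[0,0,2.9],[0,0,0],8.5],[[0,0,0],[0,0,0],8.5],[[0,0,0],[0,0,0],8.5],[[0,0,0],[0,0,0],8.5]]'

```text
t: 2.28
eef_pos: [598.7, 19.7, 189.4]
ee_rot: [3.139, -0.001, 2.969]
contact_force: [0.0, 0.3, -0.2]
opening: 0.993
```

Run:
```python
from h import *
print(robot.get_obs()['eef_pos'],robot.get_obs()['ee_rot'],np.abs(robot.get_obs()['joint_velocities']).max())
c=robot.get_calibration('wrist'); p,d=save('wrist','w2')
import pickle; pickle.dump(c,open('pics/w2.pkl','wb'))
print(robot.get_obs()['eef_pos'])
g=cv2.cvtColor(p,cv2.COLOR_BGR2GRAY)
cv2.imwrite('pics/w2c.png',np.clip(cv2.resize(p[20:320,180:380],None,fx=3,fy=2,interpolation=cv2.INTER_CUBIC)*1.5,0,255).astype('uint8'))
for r in(110,140,170): print(r,g[r,245:320].tolist())
```

```text
[598.72291825  19.72828261 189.440157  ] [ 3.13917541e+00 -1.27739103e-03  2.96884841e+00] 0.015976727917374638
[599.27950263  19.8028651  190.2649028 ]
110 [70, 68, 70, 74, 72, 72, 69, 71, 68, 64, 140, 199, 206, 202, 201, 202, 199, 198, 198, 196, 197, 197, 200, 201, 202, 203, 203, 204, 200, 199, 196, 197, 199, 197, 197, 199, 195, 200, 200, 203, 199, 201, 201, 201, 202, 202, 201, 199, 198, 204, 177, 161, 203, 160, 117, 122, 129, 124, 122, 128, 124, 126, 127, 125, 124, 127, 126, 131, 127, 125, 127, 125, 127, 126, 128]
140 [115, 129, 129, 124, 128, 112, 126, 134, 137, 132, 141, 181, 204, 202, 202, 202, 200, 201, 197, 194, 196, 198, 200, 200, 201, 202, 204, 202, 200, 198, 198, 196, 197, 198, 197, 198, 199, 198, 201, 202, 203, 200, 201, 201, 198, 200, 199, 201, 199, 201, 201, 202, 179, 130, 146, 148, 145, 145, 146, 147, 147, 147, 149, 144, 146, 146, 141, 146, 146, 146, 144, 141, 143, 144, 142]
170 [125, 125, 124, 123, 124, 129, 127, 127, 126, 116, 104, 150, 194, 203, 199, 201, 200, 200, 197, 194, 194, 197, 197, 200, 200, 203, 203, 202, 200, 196, 198, 197, 199, 196, 196, 195, 200, 196, 199, 200, 202, 200, 202, 199, 196, 201, 199, 199, 202, 180, 170, 199, 180, 176, 172, 155, 145, 166, 165, 162, 164, 165, 165, 168, 168, 167, 167, 168, 168, 170, 171, 170, 172, 171, 170]
```

View pics/w2c.png

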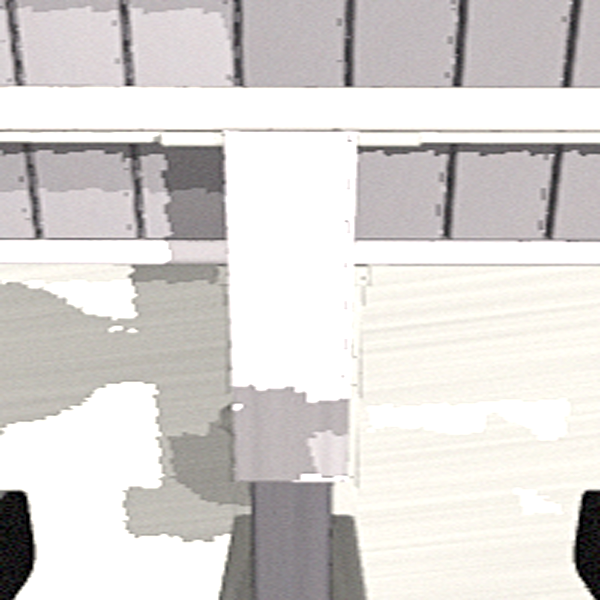

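Run:
```python
from h import *
import pickle; c=pickle.load(open('pics/w2.pkl','rb'))
A=[]
for r,l,rr in((110,255,295.3),(170,256,294.5),(240,180+234/3-.3,180+349/3-.3)):
    a,b=onz(c,l,r,117.5),onz(c,rr,r,117.5); A.append((a+b)/2); print((a+b)[:2]/2,np.linalg.norm(a-b))
A=np.array(A);m,q=np.polyfit(A[:,0],A[:,1],1);print('slope',m)
e=onz(c,277,259.6,117.5);u=np.array([1,m])/np.hypot(1,m);t=e[:2]-18*u;t[1]=m*t[0]+q
print('end',e,'button axis pt',t,'bump',onz(c,255,235,105))
g=t-2*u;print('target',g);togo([*g,111],np.pi+np.arctan(m))
```

```text
[522.91573548  29.46310592] 23.257432746258562
[557.42683958  23.29705203] 23.52904453250332
[603.38562998  16.08593474] 25.158976256515377
slope -0.1657359980761904
end [617.45972948  13.65868853 117.5       ] button axis pt [599.70196614  16.57461851] bump [602.44486447   0.67119856 105.        ]
target [597.72888133  16.90162969]
pos [599.3  19.8 190.3] shift cm [ 0.11 -0.33  7.93] turn [ 0.003  0.    -0.008]
```

drive_tool --deltas '[[[0.1,-0.3,2.5],[0.003,0,0],7],[[0,0,2.5],[0,0,0],6],[[0,0,2.3],[0,0,0],6],[[0,0,0.8],[0,0,0],6],[[0,0,0],[0,0,0],6],[[0,0,0],[0,0,0],6]]'

```text
t: 2.83
eef_pos: [605.3, 20.1, 120.0]
ee_rot: [3.14, 0.019, 2.974]
contact_force: [-0.6, -0.0, 0.5]
opening: 0.703
```

Run:
```python
from h import *
togo([598,17,109],2.970); o=robot.get_obs(); print(o['contact_force'],o['opening'],o['ee_rot'])
c=robot.get_calibration('wrist'); p,d=save('wrist','w3')
s,_=save('side','s3')
a=cv2.resize(p[120:420,80:480],(400,300)); b=cv2.resize(s[150:250,190:340],(400,267),interpolation=cv2.INTER_CUBIC)
cv2.imwrite('pics/w3c.png',np.clip(np.hstack([cv2.copyMakeBorder(x,0,300-x.shape[0],0,0,0) for x in(a,b)])*1.5,0,255).astype('uint8'))
```

```text
pos [605.3  20.1 120. ] shift cm [ 0.69 -0.43  1.09] turn [0.001 0.019 0.004]
[-0.57957646 -0.02788613  0.53449284] 0.7033858073538181 [3.14031727 0.01936158 2.97446721]
```

View pics/w3c.png

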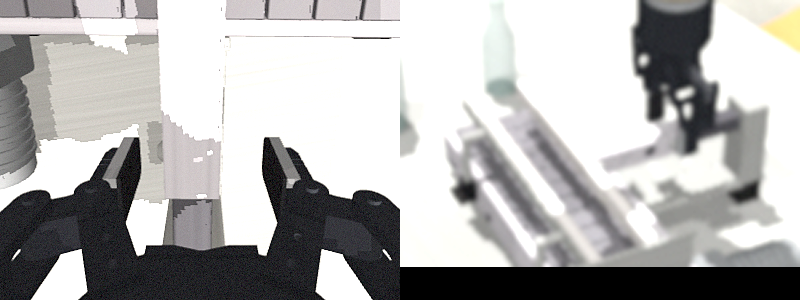

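drive_tool --deltas '[[[0.6,-0.4,0],[0,0.019,0],5.5],[[0.2,0,0.5],[0,0,0],5.5],[[0.1,0,0.5],[0,0,0],5.5],[[0,0,0],[0,0,0],5.5],[[0,0,0],[0,0,0],5.5]]'

```text
t: 3.35
eef_pos: [598.4, 16.8, 115.0]
ee_rot: [3.14, 0.008, 2.974]
contact_force: [-0.7, 0.1, -0.1]
opening: 0.644
```

Run:
```python
from h import *
togo([598,17,109],2.970); o=robot.get_obs(); print(o['contact_force'],o['opening'],o['joint_velocities'])
```

```text
pos [598.4  16.8 115. ] shift cm [0.04 0.01 0.6 ] turn [0.002 0.008 0.004]
[-0.72962882  0.11336584 -0.05471125] 0.6443113911679603 [-0.00242629  0.00121001  0.01041688 -0.00241976 -0.00392057 -0.00033964]
```

drive_tool --deltas '[[[0.1,0,0.6],[0,0.008,0],5],[[0,0,0.2],[0,0,0],4.5],[[0,0,0],[0,0,0],3.8],[[0,0,0],[0,0,0],2.0],[[0,0,0],[0,0,0],2.0],[[0,0,0],[0,0,0],2.0],[[0,0,0],[0,0,0],2.0],[[0,0,0],[0,0,0],2.0],[[0,0,0],[0,0,0],2.0]]' --grip_force 40

```text
t: 4.1
eef_pos: [597.4, 17.1, 106.2]
ee_rot: [3.14, -0.001, 2.973]
contact_force: [0.3, 1.0, 0.3]
opening: 0.286
```

Run:
```python
from h import *
togo([598,17,109],2.970); o=robot.get_obs(); print(o['contact_force'],o['moment'],o['opening']*85.4)
save('wrist','w4')
p=cv2.imread('pics/w4.png')
cv2.imwrite('pics/w4c.png',np.clip(cv2.resize(p[120:420,130:430],(600,600))*1.4,0,255).astype('uint8'))
```

```text
pos [597.4  17.1 106.2] shift cm [-0.06  0.   -0.29] turn [ 0.002 -0.001  0.003]
[0.32909804 1.03335565 0.2961205 ] [ 0.03983657  0.00813481 -0.18843412] 24.384972964129055
```

View pics/w4c.png

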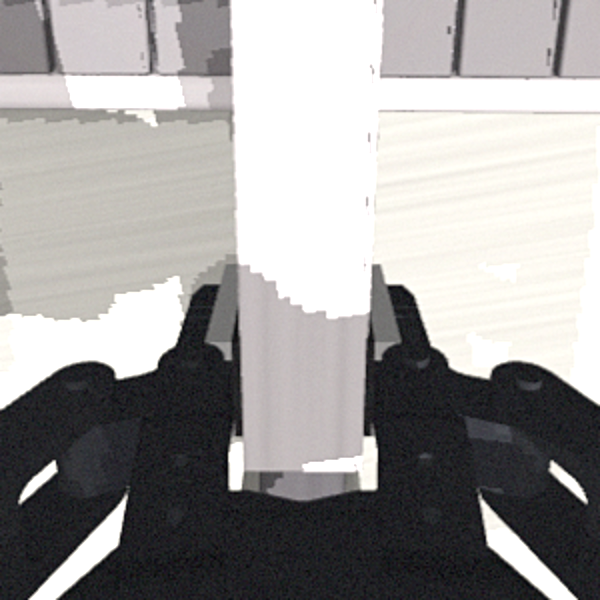

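drive_tool --deltas '[[[-0.3,0,0],[0,0,0],2.0],[[-0.4,0,0],[0,0,0],2.0],[[-0.4,0,0],[0,0,0],2.0],[[-0.4,0,0],[0,0,0],2.0],[[-0.4,0,0],[0,0,0],2.0],[[-0.3,0,0],[0,0,0],2.0]]' --grip_force 60

```text
t: 4.65
eef_pos: [602.5, 16.3, 105.8]
ee_rot: [-3.141, -0.045, 2.974]
contact_force: [-13.8, 1.5, 10.7]
opening: 0.285
```

drive_tool --deltas '[[[-0.5,0,0],[0,-0.045,0],2.0],[[-0.5,0,0],[0,-0.02,0],2.0],[[-0.5,0,0],[0,-0.02,0],2.0],[[-0.5,0,0],[0,-0.02,0],2.0]]'

```text
t: 4.98
eef_pos: [617.8, 13.5, 105.9]
ee_rot: [-3.141, 0.048, 2.973]
contact_force: [-6.9, 1.9, 6.0]
opening: 0.287
```

drive_tool --deltas '[[[-0.25,0,0],[0,0.03,0],2.0],[[-0.25,0,0],[0,0.01,0],2.0],[[0,0,0],[0,0,0],2.0]]'

```text
t: 5.23
eef_pos: [622.4, 12.7, 105.9]
ee_rot: [-3.141, 0.007, 2.972]
contact_force: [4.3, -0.1, -2.8]
opening: 0.285
```

drive_tool --deltas '[[[-0.2,0,0],[0,0.0,0],2.0],[[-0.2,0,0],[0,0,0],2.0],[[0,0,0],[0,0,0],2.0]]'

```text
t: 5.48
eef_pos: [626.9, 11.9, 105.9]
ee_rot: [-3.141, 0.007, 2.972]
contact_force: [-3.2, 0.8, 3.6]
opening: 0.285
```

Run:
```python
from h import *
togo([598,17,109],2.970); o=robot.get_obs(); print(o['contact_force'],o['moment'])
save('wrist','w5')
p=cv2.imread('pics/w5.png')
cv2.imwrite('pics/w5c.png',np.clip(cv2.resize(p[120:420,130:430],(600,600))*1.4,0,255).astype('uint8'))
```

```text
pos [626.9  11.9 105.9] shift cm [ 2.93  0.01 -0.34] turn [-0.     0.007  0.002]
[-3.18820395  0.80840945  3.56573913] [ 0.11891988  0.04585804 -0.14162739]
```

View pics/w5c.png

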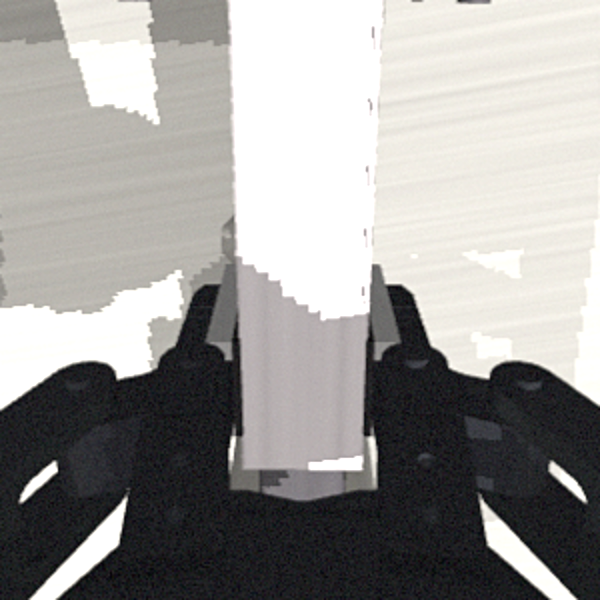

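drive_tool --deltas '[[[0.3,0,0],[0,0,0],2.0],[[0.3,0,0],[0,0,0],2.0],[[0,0,0],[0,0,0],2.0]]'

```text
t: 5.78
eef_pos: [624.4, 12.3, 105.9]
ee_rot: [3.142, 0.018, 2.972]
contact_force: [-0.3, 1.3, 0.3]
opening: 0.286
```

drive_tool --deltas '[[[0.3,0,0],[0,0,0],2.0],[[0.3,0,0],[0,0,0],2.0]]'

```text
t: 5.95
eef_pos: [623.6, 12.5, 106.1]
ee_rot: [3.141, 0.032, 2.971]
contact_force: [18.5, -0.7, -12.6]
opening: 0.281
```

drive_tool --deltas '[[[-0.1,0,0],[0,0,0],6],[[0,0,0],[0,0,0],8.5],[[0,0,0],[0,0.03,0],8.5],[[0,0,0],[0,0,0],8.5],[[0,0,-2],[0,0,0],8.5],[[0,0,-3.5],[0,0,0],8.5],[[0,0,-4],[0,0,0],8.5],[[0,0,-4],[0,0,0],8.5],[[0,0,-3.5],[0,0,0],8.5],[[0,0,0],[0,0,0],8.5]]'

```text
t: 6.78
eef_pos: [618.5, 12.5, 276.8]
ee_rot: [-3.139, -0.012, 2.974]
contact_force: [0.8, -0.0, 0.7]
opening: 0.995
```

Run:
```python
from h import *
togo([443,344,270],2.970); o=robot.get_obs(); print(o['contact_force'],o['opening'])
c=robot.get_calibration('wrist'); save('wrist','w6')
import pickle; pickle.dump(c,open('pics/w6.pkl','wb'))
```

```text
pos [618.5  12.5 276.8] shift cm [22.83 29.75  0.87] turn [-0.002 -0.012  0.004]
[ 0.79155873 -0.03995093  0.71339841] 0.9949915146236595
```

drive_tool --deltas '[[[2.3,3.0,0],[0,-0.012,0],8.5],[[2.3,3.0,0],[0,0,0],8.5],[[2.3,3.0,0],[0,0,0],8.5],[[2.3,3.0,0],[0,0,0],8.5],[[2.3,3.0,0],[0,0,0],8.5],[[2.3,3.0,0],[0,0,0],8.5],[[2.3,3.0,0],[0,0,0],8.5],[[2.3,3.0,0],[0,0,0],8.5],[[2.3,3.0,0],[0,0,0],8.5],[[2.2,2.9,0],[0,0,0],8.5],[[0,0,0],[0,0,0],8.5],[[0,0,0],[0,0,0],8.5]]'

```text
t: 7.83
eef_pos: [425.3, 354.7, 255.1]
ee_rot: [-3.127, -0.017, 2.97]
contact_force: [0.3, -0.3, -0.4]
opening: 0.996
```

Run:
```python
from h import *
import pickle
togo([443,344,270],2.970)
c=robot.get_calibration('wrist'); p,d=save('wrist','w7')
pickle.dump(c,open('pics/w7.pkl','wb')); togo([443,344,270],2.970)
w6=cv2.imread('pics/w6.png')
a=cv2.resize(p,(400,300));b=cv2.resize(w6,(400,300))
e=cv2.resize(p[:240,140:420],(400,300),interpolation=cv2.INTER_CUBIC)
f=cv2.resize(w6[:210,30:310],(400,300),interpolation=cv2.INTER_CUBIC)
cv2.imwrite('pics/m7.png',np.clip(np.vstack([np.hstack([a,e]),np.hstack([b,f])])*1.3,0,255).astype('uint8'))
```

```text
pos [425.3 354.7 255.1] shift cm [-1.9  -0.78 -1.51] turn [-0.015 -0.017 -0.   ]
pos [425.2 354.5 254.9] shift cm [-1.91 -0.75 -1.53] turn [-0.014 -0.018 -0.001]
```

View pics/m7.png

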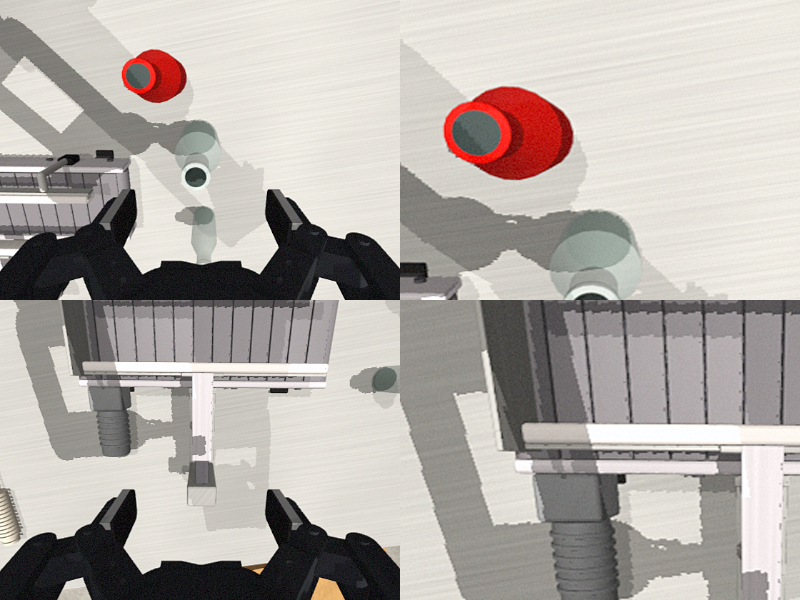

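Run:
```python
from h import *
import pickle
c7=pickle.load(open('pics/w7.pkl','rb'));c6=pickle.load(open('pics/w6.pkl','rb'))
p=cv2.imread('pics/w7.png'); hsv=cv2.cvtColor(p,cv2.COLOR_BGR2HSV)
roi=p[225:270,250:300]; g=cv2.cvtColor(roi,cv2.COLOR_BGR2GRAY)
print(g[22].tolist()); print(g[:,23].tolist())
m=(g<95).astype('uint8'); n,l,s,ce=cv2.connectedComponentsWithStats(m); print(s,ce)
for u,v in((273,246.5),): print('lip',onz(c7,u,v,165))
w6=cv2.imread('pics/w6.png')
g6=cv2.cvtColor(w6,cv2.COLOR_BGR2GRAY)
print('post',onz(c6,282,274,126), g6[275,255:310].tolist(),g6[250:295,282].tolist())
```

```text
[162, 158, 158, 167, 181, 183, 181, 185, 167, 62, 31, 40, 46, 44, 42, 44, 43, 41, 35, 42, 43, 44, 43, 48, 48, 41, 42, 46, 42, 40, 38, 44, 42, 42, 44, 39, 39, 35, 82, 158, 188, 183, 182, 184, 171, 148, 156, 155, 154, 154]
[108, 120, 124, 164, 182, 181, 185, 188, 178, 91, 38, 46, 44, 41, 43, 46, 42, 43, 48, 41, 46, 37, 48, 38, 41, 43, 42, 42, 35, 68, 71, 69, 69, 65, 58, 57, 56, 166, 191, 189, 190, 184, 181, 179, 180]
[[   0    0   50   45 1615]
 [   9    9   30   28  635]] [[24.88544892 21.73436533]
 [23.51968504 22.67559055]]
lip [440.6609295  344.60073651 165.        ]
post [6.91152078e+02 5.47589997e-01 1.26000000e+02] [175, 175, 175, 173, 173, 175, 153, 107, 143, 152, 154, 155, 154, 156, 156, 157, 157, 158, 155, 156, 156, 157, 157, 159, 155, 157, 152, 154, 157, 159, 161, 162, 157, 161, 158, 159, 158, 158, 156, 160, 161, 162, 163, 161, 160, 155, 148, 137, 140, 154, 151, 153, 154, 153, 152] [80, 82, 86, 81, 81, 86, 66, 72, 71, 69, 68, 97, 142, 148, 154, 156, 157, 158, 158, 159, 156, 160, 157, 153, 154, 154, 156, 159, 158, 162, 160, 160, 157, 161, 156, 156, 157, 145, 146, 169, 176, 166, 171, 172, 170]
```

drive_tool --deltas '[[[-1.8,-0.8,0],[-0.014,-0.018,0],8.5],[[0,0,2],[0,0,0],8.5],[[0,0,2],[0,0,0],8.5],[[0,0,0],[0,0,0],8.5],[[0,0,0],[0,0,0],8.5]]'

```text
t: 8.3
eef_pos: [443.9, 337.8, 211.1]
ee_rot: [-3.139, 0.0, 2.965]
contact_force: [0.8, -0.1, -0.6]
opening: 0.998
```

Run:
```python
from h import *
togo([442,344,153],2.970); o=robot.get_obs(); print(o['contact_force'],o['opening'])
```

```text
pos [443.9 337.8 211.1] shift cm [0.3  0.59 5.81] turn [-0.003  0.    -0.005]
[ 0.80978236 -0.12540325 -0.55359314] 0.9984911199043753
```

drive_tool --deltas '[[[0.3,0.6,0],[0,0,0],8.5],[[0,0,1.5],[0,0,0],8.5],[[0,0,1.5],[0,0,0],8.5],[[0,0,1.5],[0,0,0],8.5],[[0,0,0],[0,0,0],8.5],[[0,0,0],[0,0,0],8.5]]'

```text
t: 8.8
eef_pos: [446.0, 344.7, 171.2]
ee_rot: [3.139, 0.006, 2.96]
contact_force: [-0.3, 0.3, 0.0]
opening: 0.995
```

Run:
```python
from h import *
togo([442,344,153],2.970); o=robot.get_obs(); print(o['contact_force'],o['opening'])
p,d=save('wrist','w8')
cv2.imwrite('pics/w8c.png',np.clip(cv2.resize(p[120:,80:480],(800,600))*1.3,0,255).astype('uint8'))
```

```text
pos [446.  344.7 171.2] shift cm [ 0.4  -0.15  1.82] turn [ 0.002  0.006 -0.01 ]
[-0.28876182  0.27885486  0.03461889] 0.9946520683976261
```

drive_tool --deltas '[[[0.4,-0.1,0.8],[0,0,-0.01],7.5],[[0.1,0,0.8],[0,0,0],6.5],[[0.1,0,0.4],[0,0,0],5.5],[[0,0,0],[0,0,0],5],[[0,0,0],[0,0,0],4.5]]' --grip_force 25

```text
t: 9.27
eef_pos: [441.0, 346.1, 153.2]
ee_rot: [3.136, 0.01, 2.971]
contact_force: [-1.0, 0.2, 0.6]
opening: 0.525
```

Run:
```python
from h import *
togo([442,344,153],2.970); o=robot.get_obs(); print(o['contact_force'],o['opening'])
p,d=save('wrist','w9')
cv2.imwrite('pics/w9c.png',np.clip(cv2.resize(p[120:,80:480],(800,600))*1.3,0,255).astype('uint8'))
```

```text
pos [441.  346.1 153.2] shift cm [-0.14 -0.19  0.02] turn [0.006 0.01  0.001]
[-0.95872852  0.19884095  0.59433589] 0.5252398429728568
```

View pics/w9c.png

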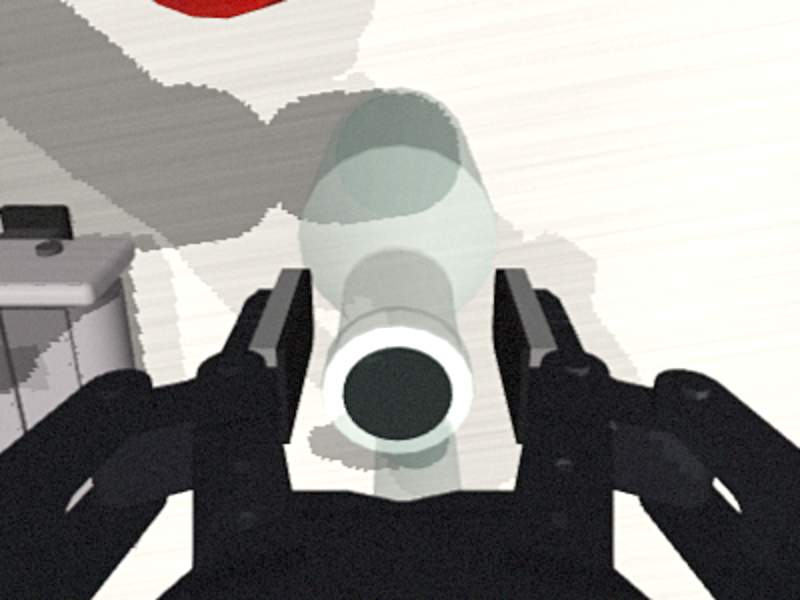

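drive_tool --deltas '[[[0,-0.1,0],[0.006,0.01,0],3.5],[[0,0,0],[0,0,0],2],[[0,0,0],[0,0,0],2],[[0,0,0],[0,0,0],2],[[0,0,0],[0,0,0],2],[[0,0,0],[0,0,0],2]]' --grip_force 25

```text
t: 9.82
eef_pos: [441.0, 345.0, 153.6]
ee_rot: [-3.141, -0.001, 2.971]
contact_force: [0.0, 0.3, -0.5]
opening: 0.347
```

Run:
```python
from h import *
togo([442,344,153],2.970); o=robot.get_obs(); print(o['contact_force'],o['opening']*85.4)
```

```text
pos [441.  345.  153.6] shift cm [-0.12 -0.08  0.06] turn [-0.001 -0.001  0.001]
[ 0.01391691  0.27757306 -0.50175114] 29.627582460220676
```

drive_tool --deltas '[[[0,0,0],[0,0,0],2],[[0,0,0],[0,0,0],2],[[0,0,-0.5],[0,0,0],2],[[0,0,-1],[0,0,0],2],[[0,0,-2],[0,0,0],2],[[0,0,-3],[0,0,0],2],[[0,0,-3],[0,0,0],2],[[0,0,-3],[0,0,0],2],[[0,0,-2],[0,0,0],2],[[0,0,-1],[0,0,0],2],[[0,0,0],[0,0,0],2]]'

```text
t: 10.73
eef_pos: [438.9, 343.7, 316.8]
ee_rot: [-3.137, -0.006, 2.971]
contact_force: [0.6, -0.1, -2.1]
opening: 0.349
```

Run:
```python
from h import *
togo([467.2,-80,310],2.970); o=robot.get_obs(); print(o['contact_force'],o['opening']*85.4)
```

```text
pos [438.9 343.7 316.8] shift cm [-10.   -41.27   0.82] turn [-0.005 -0.006  0.001]
[ 0.62990425 -0.07934669 -2.14622976] 29.771985176966368
```

drive_tool --deltas '[[[-0.3,-1.2,0],[-0.005,-0.006,0],2],[[-0.6,-2.4,0],[0,0,0],2],[[-0.7,-2.9,0],[0,0,0],2],[[-0.7,-2.9,0],[0,0,0],2],[[-0.7,-2.9,0],[0,0,0],2],[[-0.7,-2.9,0],[0,0,0],2],[[-0.7,-2.9,0],[0,0,0],2],[[-0.7,-2.9,0],[0,0,0],2],[[-0.7,-2.9,0],[0,0,0],2],[[-0.7,-2.9,0],[0,0,0],2],[[-0.7,-2.9,0],[0,0,0],2],[[-0.7,-2.9,0],[0,0,0],2],[[-0.7,-2.9,0],[0,0,0],2],[[-0.5,-2.0,0],[0,0,0],2],[[-0.3,-1.0,0],[0,0,0],2],[[0,0,0],[0,0,0],2],[[0,0,0],[0,0,0],2]]'

```text
t: 12.15
eef_pos: [456.6, -68.6, 292.9]
ee_rot: [-3.139, -0.03, 2.974]
contact_force: [0.5, 0.1, -3.1]
opening: 0.347
```

Run:
```python
from h import *
togo([467.2,-80,280],2.970); o=robot.get_obs(); print(o['contact_force'],o['opening']*85.4)
```

```text
pos [456.6 -68.6 292.9] shift cm [-1.27 -0.95  1.26] turn [-0.003 -0.03   0.004]
[ 0.50039784  0.05807926 -3.13857058] 29.64035814581485
```

drive_tool --deltas '[[[-1.2,-0.9,0.3],[-0.003,-0.03,0.004],2],[[-0.1,0,0.3],[0,0,0],2],[[0,0,0],[0,0,0],2],[[0,0,0],[0,0,0],2]]'

```text
t: 12.48
eef_pos: [466.4, -76.0, 283.4]
ee_rot: [3.139, -0.005, 2.972]
contact_force: [-1.4, 0.1, -2.7]
opening: 0.346
```

Run:
```python
from h import *
import pickle
togo([467.2,-80,280],2.970)
C={}
for n in('wrist','top','side'):
    C[n]=robot.get_calibration(n); save(n,n+'10')
pickle.dump(C,open('pics/c10.pkl','wb'))
p=[cv2.imread(f'pics/{n}10.png') for n in('wrist','top','side')]
a=cv2.resize(p[0],(560,420))[:,:]
a=cv2.resize(p[0][:330,60:500],(440,330))
b=cv2.resize(p[1][190:290,250:370],(360,300),interpolation=cv2.INTER_CUBIC)
s=cv2.resize(p[2][130:310,190:390],(300,270),interpolation=cv2.INTER_CUBIC)
o=np.zeros((600,800,3),'uint8'); o[:330,:440]=a; o[:300,440:]=b; o[330:,440+60:]=s
cv2.imwrite('pics/m10.png',np.clip(o*1.35,0,255).astype('uint8'))
```

```text
pos [466.4 -76.  283.4] shift cm [-0.15 -0.38  0.34] turn [ 0.003 -0.005  0.002]
```

View pics/m10.png

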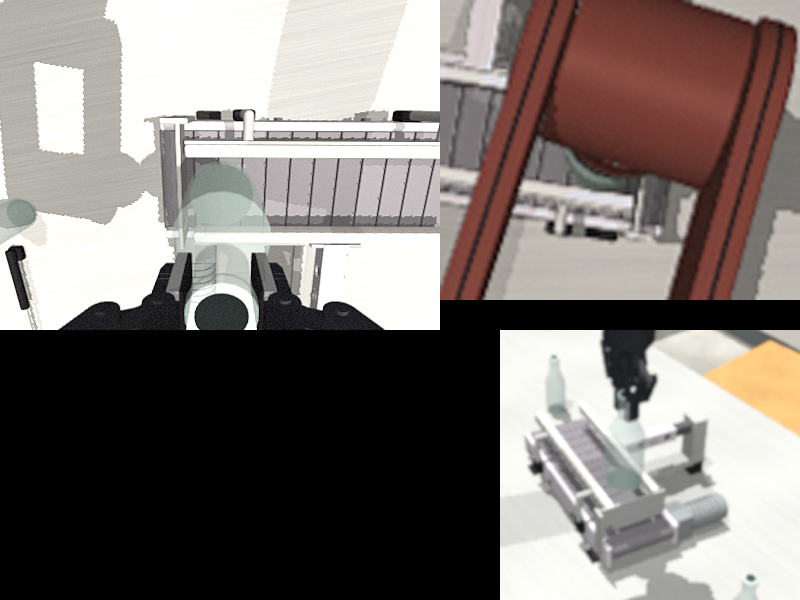

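Run:
```python
from h import *
import pickle
c=pickle.load(open('pics/c10.pkl','rb'))['wrist']
p=cv2.imread('pics/wrist10.png'); g=cv2.cvtColor(p,cv2.COLOR_BGR2GRAY)
for r in(128,165,180,200): print('row',r,g[r,218:256].tolist())
for col in(350,400,450): print('col',col,'near',g[115:175,col].tolist(),'far',g[215:250,col].tolist())
```

```text
row 128 [135, 130, 156, 200, 214, 197, 139, 146, 145, 145, 144, 147, 147, 144, 149, 142, 117, 157, 200, 199, 202, 164, 79, 93, 93, 87, 158, 202, 192, 193, 194, 192, 192, 193, 194, 193, 193, 193]
row 165 [139, 141, 130, 91, 67, 80, 83, 80, 85, 89, 92, 94, 83, 86, 101, 92, 98, 84, 123, 162, 168, 168, 132, 57, 63, 71, 70, 70, 67, 77, 74, 76, 73, 75, 70, 58, 50, 83]
row 180 [135, 132, 139, 124, 85, 73, 78, 86, 85, 90, 88, 87, 90, 94, 101, 95, 97, 92, 96, 112, 142, 138, 129, 90, 64, 67, 66, 71, 74, 73, 69, 76, 83, 85, 86, 84, 91, 99]
row 200 [122, 129, 136, 137, 123, 82, 71, 82, 78, 88, 87, 89, 90, 93, 93, 99, 91, 97, 90, 103, 124, 138, 135, 118, 70, 85, 83, 86, 83, 87, 91, 87, 96, 110, 121, 127, 131, 136]
col 350 near [177, 178, 177, 176, 161, 110, 87, 182, 195, 204, 207, 204, 204, 204, 196, 177, 88, 133, 132, 107, 91, 115, 136, 81, 63, 69, 151, 183, 187, 163, 155, 195, 208, 214, 215, 214, 213, 212, 211, 212, 213, 197, 181, 79, 24, 31, 36, 42, 48, 53, 61, 64, 71, 80, 80, 82, 86, 92, 94, 101] far [152, 101, 93, 89, 87, 91, 90, 94, 72, 74, 66, 102, 116, 119, 119, 121, 117, 150, 209, 219, 2
[... 323 characters left out ...]
3, 142, 137, 136, 134, 134, 137, 136, 133, 137, 129, 133] far [122, 101, 73, 71, 72, 76, 75, 73, 72, 68, 70, 87, 102, 105, 109, 112, 108, 121, 177, 199, 208, 214, 211, 212, 211, 211, 216, 207, 135, 75, 194, 207, 206, 203, 204]
col 450 near [196, 199, 203, 183, 184, 147, 105, 138, 210, 219, 218, 218, 216, 219, 220, 204, 128, 58, 42, 41, 24, 36, 46, 44, 55, 72, 96, 207, 208, 208, 154, 199, 218, 217, 216, 217, 217, 218, 217, 218, 218, 217, 210, 131, 127, 132, 130, 133, 132, 132, 147, 146, 145, 146, 146, 148, 146, 145, 147, 148] far [118, 105, 88, 93, 93, 94, 93, 90, 79, 67, 70, 83, 118, 119, 116, 115, 123, 121, 162, 217, 220, 219, 215, 217, 218, 218, 219, 218, 186, 193, 195, 194, 196, 193, 192]
```

Run:
```python
from h import *
import pickle
c=pickle.load(open('pics/c10.pkl','rb'))['wrist']
R=Ro.from_euler('z',-0.1715)
o=np.array([487.2,36.1,0])
loc=lambda w: np.round(R.inv().apply(w-o),1)
for u in(350,400,450): print('near',loc(onz(c,u,157.6,116)),loc(onz(c,u,145.3,116)),'far',loc(onz(c,u,232.6,116)),loc(onz(c,u,242.7,116)))
for u,v in((239.3,128),(240.2,165),(240.7,180),(241.2,200)): print('stop',loc(onz(c,u,v,121)))
for u,v in((253,165),): print('stop low',loc(onz(c,u,v,71)))
print('tcp',loc(np.array([466.4,-76,0])), 'place',o+R.apply([0,-118,0]))
# lip in the picture: big dark hole
p=cv2.imread('pics/wrist10.png');g=cv2.cvtColor(p,cv2.COLOR_BGR2GRAY)
print(g[312,235:330].tolist())
```

```text
near [-35.9 -51.1 116. ] [-47.  -51.9 116. ] far [ 37.4 -46.2 116. ] [ 48.2 -45.4 116. ]
near [-36.   -5.7 116. ] [-47.  -7. 116.] far [ 37.4   2.8 116. ] [ 48.2   4.1 116. ]
near [-36.   39.8 116. ] [-47.1  38.  116. ] far [ 37.4  51.9 116. ] [ 48.2  53.7 116. ]
stop [ -62.2 -150.   121. ]
stop [ -29.9 -150.5  121. ]
stop [ -16.2 -150.5  121. ]
stop [   2.8 -150.8  121. ]
stop low [ -21.1 -143.3   71. ]
tcp [  -1.4 -114.     0. ] place [467.06205683 -80.16892639   0.        ]
[27, 22, 8, 25, 25, 26, 28, 16, 9, 97, 146, 145, 141, 141, 168, 189, 189, 192, 190, 146, 16, 28, 31, 40, 34, 39, 45, 33, 42, 38, 40, 38, 37, 39, 39, 42, 35, 40, 38, 35, 38, 36, 31, 37, 30, 35, 42, 41, 34, 39, 32, 40, 40, 41, 35, 35, 41, 38, 34, 32, 43, 40, 41, 39, 36, 35, 39, 37, 34, 40, 36, 32, 17, 133, 193, 203, 199, 199, 191, 158, 137, 142, 153, 127, 3, 26, 33, 35, 28, 14, 15, 12, 19, 27, 18]
```

drive_tool --deltas '[[[-0.2,-0.3,0],[0,0,0],2],[[0,0,0.4],[0,0,0],2],[[0,0,0.4],[0,0,0],2],[[0,0,0],[0,0,0],2],[[0,0,0],[0,0,0],2]]'

```text
t: 13.05
eef_pos: [468.5, -78.8, 275.8]
ee_rot: [3.139, -0.003, 2.974]
contact_force: [-0.7, 0.5, -3.3]
opening: 0.35
```

Run:
```python
from h import *
togo([467.6,-79.3,213.6],2.970); o=robot.get_obs(); print(o['contact_force'],o['opening']*85.4)
```

```text
pos [468.5 -78.8 275.8] shift cm [ 0.06 -0.08  6.22] turn [ 0.002 -0.003  0.004]
[-0.71847586  0.49758863 -3.27872539] 29.870019895339702
```

Aligned; lower in small steps.

drive_tool --deltas '[[[0.1,0,0.5],[0,0,0],2],[[0,0,0.5],[0,0,0],2],[[0,0,0.5],[0,0,0],2],[[0,0,0.5],[0,0,0],2],[[0,0,0.5],[0,0,0],2],[[0,0,0],[0,0,0],2]]'

```text
t: 13.55
eef_pos: [466.9, -78.5, 247.7]
ee_rot: [3.139, -0.004, 2.973]
contact_force: [0.1, 0.4, -2.9]
opening: 0.348
```

Run:
```python
from h import *
togo([467.6,-79.3,213.6],2.970); o=robot.get_obs(); print(o['contact_force'],o['opening']*85.4)
```

```text
pos [466.9 -78.5 247.7] shift cm [-0.1  -0.08  3.41] turn [ 0.003 -0.004  0.003]
[ 0.11773829  0.4215579  -2.94043201] 29.732503727868014
```

drive_tool --deltas '[[[-0.1,-0.1,0.5],[0,0,0],2],[[0,0,0.5],[0,0,0],2],[[0,0,0.5],[0,0,0],2],[[0,0,0.5],[0,0,0],2],[[0,0,0.4],[0,0,0],2],[[0,0,0],[0,0,0],2],[[0,0,0],[0,0,0],2]]'

```text
t: 14.13
eef_pos: [467.4, -79.7, 220.3]
ee_rot: [3.139, -0.005, 2.973]
contact_force: [-0.5, -0.4, -2.5]
opening: 0.346
```

Run:
```python
from h import *
togo([467.6,-79.3,213.6],2.970); o=robot.get_obs(); print(o['contact_force'],o['opening']*85.4)
```

```text
pos [467.4 -79.7 220.3] shift cm [-0.01  0.04  0.67] turn [ 0.003 -0.005  0.003]
[-0.49836031 -0.35613087 -2.48035117] 29.532355138238916
```

drive_tool --deltas '[[[0,0,0.15],[0.003,-0.004,0],2],[[0,0,0.15],[0,0,0],2],[[0,0,0.1],[0,0,0],2],[[0,0,0.1],[0,0,0],2],[[0,0,0],[0,0,0],2]]'

```text
t: 14.55
eef_pos: [467.9, -79.7, 215.6]
ee_rot: [-3.141, 0.001, 2.973]
contact_force: [0.7, 0.8, -2.5]
opening: 0.347
```

drive_tool --deltas '[[[0,0,0.1],[0,0,0],2],[[0,0,0.05],[0,0,0],2],[[0,0,0],[0,0,0],2]]'

```text
t: 14.8
eef_pos: [468.1, -79.8, 214.3]
ee_rot: [-3.141, 0.002, 2.973]
contact_force: [-0.1, 1.0, -2.7]
opening: 0.346
```

drive_tool --deltas '[[[0,0,0.05],[0,0,0],2],[[0,0,0.05],[0,0,0],2],[[0,0,0],[0,0,0],2]]'

```text
t: 15.05
eef_pos: [468.7, -80.0, 214.0]
ee_rot: [-3.141, 0.003, 2.973]
contact_force: [-0.1, -0.2, -2.1]
opening: 0.347
```

drive_tool --deltas '[[[0,0,0.1],[0,0,0],2],[[0,0,0.05],[0,0,0],2],[[0,0,0],[0,0,0],2]]'

```text
t: 15.3
eef_pos: [469.8, -80.3, 213.7]
ee_rot: [-3.14, 0.006, 2.973]
contact_force: [-0.1, 0.2, -2.1]
opening: 0.351
```

drive_tool --deltas '[[[0.15,0.05,0.15],[0,0.006,0],2],[[0,0,0.1],[0,0,0],2],[[0,0,0],[0,0,0],2]]'

```text
t: 15.55
eef_pos: [470.3, -80.2, 213.7]
ee_rot: [-3.139, 0.006, 2.973]
contact_force: [-0.4, -1.2, -2.8]
opening: 0.351
```

drive_tool --deltas '[[[0.25,0,0.2],[0,0.006,0],2],[[0,0,0],[0,0,0],2]]'

```text
t: 15.72
eef_pos: [469.7, -80.4, 214.0]
ee_rot: [-3.138, 0.005, 2.973]
contact_force: [0.2, -0.1, -2.8]
opening: 0.342
```

Run:
```python
from h import *
togo([467.6,-79.3,213.6],2.970); o=robot.get_obs(); print(o['contact_force'],o['moment'],o['opening']*85.4,o['tau'],o['joint_velocities'])
```

```text
pos [469.7 -80.4 214. ] shift cm [0.22 0.07 0.04] turn [-0.003  0.005  0.003]
[ 0.18950521 -0.08737143 -2.76540567] [-0.0155442   0.01653167  0.02764818] 29.230958901677305 [ 2.51161668e-02 -3.38946605e+01 -3.95290518e+01  3.05256969e-02
 -1.00645039e-01  6.61104987e-04] [ 0.00083646 -0.00227633 -0.00889224  0.00161296 -0.00078263  0.00083148]
```

drive_tool --deltas '[[[0.2,0.05,0.3],[-0.003,0.005,0.003],2],[[0.1,0,0.1],[0,0,0],2]]'

```text
t: 15.88
eef_pos: [469.8, -80.6, 213.8]
ee_rot: [-3.14, 0.009, 2.97]
contact_force: [0.6, -0.7, -0.0]
opening: 0.347
```

drive_tool --deltas '[[[0,0,0],[0,0,0],3.1],[[0,0,0],[0,0,0],3.2],[[0,0,0],[0,0,0],3.5],[[0,0,0],[0,0,0],4.5],[[0,0,0],[0,0,0],6],[[0,0,0],[0,0,0],7],[[0,0,0],[0,0,0],7],[[0,0,0],[0,0,0],7]]' --grip_force 20

```text
t: 16.55
eef_pos: [467.1, -79.7, 210.5]
ee_rot: [-3.141, 0.001, 2.97]
contact_force: [-0.9, -0.4, -0.0]
opening: 0.819
```

Run:
```python
from h import *
import pickle
togo([469.8,-80.5,213.6],2.970); o=robot.get_obs(); print(o['contact_force'],o['opening']*85.4)
c=robot.get_calibration('wrist'); p,d=save('wrist','w11'); g=cv2.cvtColor(p,cv2.COLOR_BGR2GRAY)
for r in(290,305,312): print(r,g[r,225:340:2].tolist())
```

```text
pos [467.1 -79.7 210.5] shift cm [-0.28 -0.03 -0.31] turn [-0.001  0.001  0.   ]
[-0.87639159 -0.42103103 -0.04909994] 69.96427151316352
290 [197, 198, 125, 137, 166, 162, 164, 161, 161, 163, 162, 162, 164, 136, 129, 123, 131, 131, 131, 123, 117, 122, 133, 133, 137, 136, 123, 131, 146, 145, 147, 147, 145, 141, 137, 129, 133, 151, 150, 146, 145, 143, 162, 179, 178, 180, 182, 180, 181, 180, 181, 179, 178, 180, 181, 154, 105, 112]
305 [197, 199, 161, 129, 135, 83, 80, 114, 135, 153, 155, 121, 117, 123, 122, 173, 191, 194, 195, 194, 198, 193, 193, 190, 180, 166, 178, 183, 205, 203, 204, 203, 202, 201, 202, 202, 202, 203, 204, 206, 179, 155, 149, 138, 162, 180, 178, 180, 182, 183, 180, 179, 179, 180, 163, 119, 109, 116]
312 [196, 198, 161, 132, 141, 82, 78, 118, 136, 149, 124, 142, 181, 167, 168, 171, 170, 180, 183, 79, 23, 33, 34, 44, 38, 41, 41, 41, 46, 45, 41, 43, 37, 37, 30, 54, 173, 210, 203, 203, 201, 202, 200, 202, 158, 147, 184, 179, 179, 180, 180, 182, 182, 181, 183, 91, 149, 108]
```

drive_tool --deltas '[[[0,0,-1],[0,0,0],8],[[0,0,-1.5],[0,0,0],8.5],[[0,0,-2],[0,0,0],8.5],[[0,0,-3],[0,0,0],8.5],[[0,0,-3],[0,0,0],8.5],[[2,0,-3],[0,0,0],8.5],[[2,0,-2],[0,0,0],8.5],[[0,0,0],[0,0,0],8.5],[[0,0,0],[0,0,0],8.5]]'

```text
t: 17.35
eef_pos: [425.3, -72.2, 377.3]
ee_rot: [-3.141, 0.0, 2.97]
contact_force: [0.2, -0.5, -0.2]
opening: 0.999
```

Run:
```python
from h import *
import pickle
o=robot.get_obs(); print(o['eef_pos'],o['contact_force'])
c=robot.get_calibration('wrist'); p,d=save('wrist','w12'); g=cv2.cvtColor(p,cv2.COLOR_BGR2GRAY)
s,_=save('side','s12'); t,_=save('top','t12')
R=Ro.from_euler('z',-0.1715); og=np.array([487.2,36.1,0]); loc=lambda w: np.round(R.inv().apply(w-og),1)
q=np.array(c['camera_from_world'])@np.append(og+R.apply([0,-118,225]),1)
u,v=c['cx']+c['fx']*q[0]/-q[2],c['cy']-c['fy']*q[1]/-q[2]; print('expect lip',u,v)
x0,y0=int(u)-45,int(v)-45; roi=g[max(y0,0):y0+90,x0:x0+90]
n,l,st,ce=cv2.connectedComponentsWithStats((roi<75).astype('uint8'))
for k in range(1,n):
    if st[k][4]>150:
        a=st[k]; cu,cv_=x0+a[0]+a[2]/2-.5,max(y0,0)+a[1]+a[3]/2-.5
        print(a,'->',cu,cv_,loc(onz(c,cu,cv_,225)))
a=cv2.resize(p,(400,300));b=cv2.resize(s[110:320,170:450],(400,300),interpolation=cv2.INTER_CUBIC)
e=cv2.resize(t[100:310,110:390],(400,300),interpolation=cv2.INTER_CUBIC);f=cv2.resize(t,(400,300))
cv2.imwrite('pics/m12.png',np.clip(np.vstack([np.hstack([a,b]),np.hstack([e,f])])*1.3,0,255).astype('uint8'))
```

```text
[425.26184743 -72.18282334 377.30418654] [ 0.242628  -0.4518182 -0.1616687]
expect lip 280.6118377926447 241.55972611317446
[ 35  42  22  20 348] -> 280.5 247.5 [   6.1 -118.1  225. ]
```

Run:
```python
from h import *
c=robot.get_calibration('wrist'); g=cv2.cvtColor(cv2.imread('pics/w12.png'),cv2.COLOR_BGR2GRAY)
print('col280 from 215',g[215:285,280].tolist()); print('row247 from 255',g[247,255:310].tolist())
R=Ro.from_euler('z',-0.1715); og=np.array([487.2,36.1,0])
def px(L):
    q=np.array(c['camera_from_world'])@np.append(og+R.apply(L),1); return c['cx']+c['fx']*q[0]/-q[2],c['cy']-c['fy']*q[1]/-q[2]
for L in([-37,60,116],[-49,60,116],[37,60,116],[49,60,116],[0,-151,121],[-15.5,-118,225],[15.5,-118,225]): print(L,np.round(px(L),1))
u,v=map(int,px([0,60,116])); print(u,v,[(r,int(g[r,u])) for r in range(v-45,v+50)])
t=cv2.imread('pics/t12.png'); ct=robot.get_calibration('top')
q=np.array(ct['camera_from_world'])@np.append(og+R.apply([0,-118,225])+[2.4,-2.9,0],1); u,v=ct['cx']+ct['fx']*q[0]/-q[2],ct['cy']-ct['fy']*q[1]/-q[2]
print('top',u,v); G=cv2.cvtColor(t,cv2.COLOR_BGR2GRAY); print(G[int(v)-12:int(v)+13,int(u)-12:int(u)+13])
```

```text
col280 from 215 [126, 123, 118, 133, 108, 77, 75, 79, 71, 78, 74, 78, 79, 88, 93, 92, 94, 127, 175, 194, 202, 197, 100, 59, 71, 71, 69, 71, 62, 60, 59, 57, 59, 58, 63, 59, 61, 60, 58, 60, 62, 61, 47, 133, 185, 185, 171, 146, 143, 158, 153, 146, 145, 150, 159, 150, 146, 137, 156, 163, 154, 143, 140, 157, 159, 158, 157, 156, 155, 165]
row247 from 255 [143, 144, 143, 145, 140, 143, 145, 145, 143, 151, 174, 177, 175, 160, 101, 47, 61, 61, 59, 60, 62, 63, 64, 62, 59, 59, 62, 54, 59, 57, 53, 56, 56, 63, 60, 54, 69, 161, 198, 187, 186, 170, 150, 164, 163, 164, 165, 164, 166, 165, 165, 165, 163, 163, 162]
[-37, 60, 116] [426.  178.7]
[-49, 60, 116] [427.4 169. ]
[37, 60, 116] [418.1 234.7]
[49, 60, 116] [416.8 243.3]
[0, -151, 121] [254.  208.7]
[-15.5, -118, 225] [280.4 227.8]
[15.5, -118, 225] [280.4 258.5]
421 207 [(162, 82), (163, 81), (164, 79), (165, 74), (166, 87), (167, 191), (168, 194), (169, 121), (170, 195), (171, 206), (172, 203), (173, 202), (174, 201), (175, 203), (176, 203), (177, 205), (178, 194), (179, 128), (180, 112), (181, 134), (182, 136), (183, 133), (184, 133), (185, 1
[... 2190 characters left out ...]
69 68 68 70 69 68 69 69 69 69 69 68 67 68 70 69 68 68
  66]
 [64 65 66 67 67 67 68 68 67 68 68 68 69 69 69 69 70 69 68 69 69 68 68 68
  68]
 [63 64 65 63 65 66 66 66 67 66 68 67 68 68 68 69 69 69 70 68 71 69 69 68
  67]
 [61 63 63 64 65 64 65 65 66 66 66 67 66 67 68 68 69 68 69 68 69 69 69 70
  68]
 [61 62 62 63 63 63 63 65 64 64 65 67 66 66 67 67 69 67 68 68 69 70 69 69
  71]
 [61 60 60 61 62 62 62 64 63 63 65 63 65 65 65 66 67 67 67 66 68 69 67 70
  69]
 [60 59 61 60 60 60 60 64 62 61 62 63 63 64 63 65 64 65 67 67 67 67 70 69
  68]
 [59 60 58 60 59 61 62 62 62 61 61 61 63 63 63 64 63 64 65 65 65 66 66 68
  67]
 [58 56 58 59 57 60 58 60 60 60 60 61 61 62 62 62 63 63 64 65 65 65 65 65
  66]]
```

Run:
```python
from h import *
c=robot.get_calibration('wrist'); d=np.load('pics/w12.npy')
for u,v in((280,234),(280,260),(266,247),(294,247)): print('rim',d[v,u],pt(c,u,v,d[v,u]).round(1))
R=Ro.from_euler('z',-0.1715); og=np.array([489.7,33.2,0]) # fixed-camera frame
cs=robot.get_calibration('side')
def px(cc,L):
    q=np.array(cc['camera_from_world'])@np.append(og+R.apply(L),1); return np.round([cc['cx']+cc['fx']*q[0]/-q[2],cc['cy']-cc['fy']*q[1]/-q[2]],1)
s=cv2.imread('pics/s12.png'); s0=cv2.imread('pics/side0.png')
for L in([3.7,-118,225],[0,-118,225],[3.7,-118,60],[45,-148,121]): print(L,px(cs,L))
g=cv2.absdiff(s,s0).max(2); u,v=map(int,px(cs,[3,-118,225]))
gg=cv2.cvtColor(s,cv2.COLOR_BGR2GRAY).astype(int)-cv2.cvtColor(s0,cv2.COLOR_BGR2GRAY)
print(u,v); 
for r in range(v-14,v+70,3): print(r,gg[r,u-26:u+27:2].tolist())
# unchanged objects: diff around small bottles, red, brush in side
for n,(x0,y0,x1,y1) in dict(small1=(215,140,240,190),small2=(335,285,370,345),red=(140,160,170,222),brush=(368,278,465,335)).items(): print(n,g[y0:y1,x0:x1].mean().round(2),(g[y0:y1,x0:x1]>25).sum())
```

```text
rim 291.58273 [458.5 -79.  223.1]
rim 299.92755 [484.9 -83.6 222.9]
rim 296.2647 [469.5 -94.3 222.4]
rim 295.8171 [473.8 -68.4 222.9]
[3.7, -118, 225] [278.1 199.1]
[0, -118, 225] [276.7 199.5]
[3.7, -118, 60] [276.4 252.5]
[45, -148, 121] [297.8 236. ]
277 199
185 [26, 7, 2, 3, 3, 3, 2, 3, 3, 3, 2, 2, 2, 3, 2, 4, 2, 2, 2, 2, 3, 2, 3, 3, 3, 2, 2]
188 [17, 29, 11, 2, 3, 2, 3, 3, 2, 3, 2, 2, 3, 3, 3, 2, 3, 2, 3, 2, 3, 3, 3, 3, 2, 2, 3]
191 [-50, 6, 30, 19, 4, 3, 3, 3, 3, 3, 2, 3, 3, 2, 2, 3, 3, 2, 3, 3, 4, 3, 3, 3, 4, 6, 4]
194 [-59, -64, -10, 27, 23, 5, 2, 3, 3, 3, 3, 4, 0, -3, 1, 4, 3, 3, 1, -2, -6, -8, 6, 29, 44, 62, 78]
197 [-97, -69, -71, -27, 21, 29, 12, 2, 2, 3, 4, -29, -86, -100, -85, -33, -11, -13, -16, -17, -19, -19, -17, 5, 70, 87, 82]
200 [-130, -107, -59, -66, -48, 0, 17, -2, -9, -6, -13, -39, -82, -103, -90, -46, -29, -18, -16, -15, -14, -11, -8, -3, 24, 28, 44]
203 [-60, -129, -128, -65, -70, -76, -34, -8, -22, -26, -37, -47, -38, -36, -33, -37, -27, -9, -6, -2, -9, -11, -2, 0, -8, -30, -28]
206 [7, -43, -117, -129, -78, -72, -89, -49, -3, -4, -34, -33, -20, -10, -4, -7,
[... 1551 characters left out ...]
, 3, -8, -25, -15, -6, 1, 0, 1, 2, 3, 1, 3, 3, 2, 2, 2, 2, 2, 3, -8, -16, -14]
251 [3, 3, 3, 2, 3, 1, 3, 2, 2, 2, 1, 2, 2, 1, 1, 2, 2, 3, 2, 2, 2, 2, 2, 0, -4, -4, -8]
254 [2, 2, 1, 3, 2, 2, 2, 2, 2, 2, 2, 2, 3, 3, 2, 2, 2, 3, 1, -2, -16, -33, -43, -36, -4, 2, 2]
257 [3, 2, 2, 2, 1, 1, 3, 3, 2, 2, 2, 2, 3, 2, 3, 3, 6, 6, 0, -20, -38, -27, -15, -3, 3, 3, 2]
260 [2, 3, 1, 3, 1, 2, 2, 3, 2, 2, -1, -10, -17, -26, -35, -38, -27, -2, 1, 1, 2, 4, 2, 2, 2, 1, 3]
263 [3, 2, 1, 2, 1, 0, 2, 3, 2, 0, -10, -38, -24, -8, -5, 1, 1, 1, 2, 2, 4, 2, 2, 1, 2, 1, 2]
266 [3, 3, 2, 2, 3, 1, 2, 1, 2, 3, 2, 2, 2, 3, 1, 2, 1, 1, -1, -4, -7, -10, -2, 2, 0, 2, 2]
small1 3.66 22
small2 2.92 4
red 14.12 149
brush 2.86 0
```

Run:
```python
from station import robot
print(robot.close_job(), robot.get_obs()['t'])
```

```text
the job is handed in; nothing more can be done
the job is handed in; nothing more can be done
```

The guide is set back one hole and the large bottle stands upright in the lane by the end stop. I handed the job in at about 17.5 s.

- **Guide:** I pinched the button flush and drew the guide back one hole. The wrist picture then showed the button standing out again. The guide held against about 18 N of back-pull, and the gap between the guides measured 73–74 mm.
- **Bottle:** I lowered it by the neck until the belt took its weight, with no force spike in the readings after each move, then released it and backed off. Its rim is level to within 1 mm, and its foot is about 118 mm from the conveyor's middle along the lane. That leaves about 2 mm to the stop.
- **Other things:** comparing side pictures from before and after, the brush and one small bottle had not changed. The other small bottle's area showed only 22 changed pixels. The red bottle's area changed more, which I put down to the arm's shadow.

**Checks that fell short:**
- The bottle stands about 4–5 mm off the lane's middle, towards the far guide, so it has only 1–2 mm of clearance there and may touch it. I left it rather than risk regrasping the glass.
- The fixed cameras and the wrist camera disagreed by about 3 mm. I used the wrist camera for the placing.
- I had used all 12 picture views, so the last checks were by numbers only.

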